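# Clear the bolts and bush, then draw the plug gauge to its red band

### The job

Get the vice ready for the teacher's bore check: sort the loose parts by type, both steel bolts into the blue tray and the brass bush into the yellow tray, leaving the other tools where they lie. Then take the plug gauge by its black handle and draw it straight out along its leaning bore, gently and without forcing it sideways, about 40 mm, so that the whole red band shows but the plain end stays in the bore. Finish while holding it there, still gripping it.

Things in the scene. Friction and masses are not known exactly. Their poses are not given: they have to be found in the camera images.
- bolt_a: steel hex bolt standing on its head; head 30 mm across flats and 12.5 mm high, shank 19 to 20 mm diameter, 66 mm tall overall, 170 g. Origin: centre of the head's face on the bench; z along the shank (up at the start)
- bolt_b: second steel hex bolt, the same as bolt_a, standing on its head
- bush: plain brass bush (short tube) standing on end, 32 mm outside diameter, 20 mm hole, 34 mm tall, 140 g. Origin: centre of its lower end; z up
- blue_tray: blue open tray fixed to the bench, for the bolts: 110 mm (x) by 140 mm (y) outside, 35 mm high, walls and floor 4 mm. Origin: centre of its underside, on the bench; z up. It and the yellow tray may be swapped
- yellow_tray: yellow open tray fixed to the bench, for the bush, same size as the blue one. Origin: centre of its underside; z up
- block: grey block, 50 x 50 x 80 mm, in the fixed blue bench vice (turned up to 20 degrees either way), so held that its bore leans 15 degrees from vertical, to the robot's right (-y) as turned with the vice. Origin: centre of its underside; z out along the bore; x level, along the vice's screw. Jaws 90 mm wide, 121 mm over both, tops at 107 mm. Bore 21 mm wide, 70 mm deep, in the middle of the top face
- bore_mouth (a point): centre of the bore's mouth in the block's top face, 80 mm along z from the block's origin, about 139 mm above the bench; axes as the block
- gauge: loose plug gauge, 0.2 to 0.36 kg, first fully home: collar on the block. Steel shank 20 mm diameter (1 mm play), 66 mm long, red band 26 to 34 mm below the collar; dark collar 34 mm wide, 5 mm thick; black round handle 24 mm diameter, 5 to 60 mm above the collar's underside. Origin: on the axis at the collar's underside; z towards the handle. Let go, it slides back in
- gauge_grip (a point): point on the axis of the gauge's handle, 36 mm above the collar's underside, a good place to grip
- hacksaw: bystander: hacksaw with a yellow handle, 330 mm long, lying flat, 24 mm high
- chisel: bystander: red cold chisel with a blue hand guard, 260 mm long, 40 mm high
- try_square: bystander: try square with a dark wooden stock 90 mm long, steel blade 150 mm, 14 mm high
- brush: bystander: bench brush lying on the bench
- screwdriver: bystander: screwdriver lying on the bench
- oil_can: bystander: red oil can, 64 mm diameter, 155 mm high with its spout
- gauge_tip (a point): centre of the free end of the gauge's shank, 66 mm below the collar's underside, inside the bore at the start
Mind the look-alikes: they are no part of the job. Leave any green look-alike of the bolt_a alone. Several things look just like the bush: the one meant starts farthest to the robot's left.

How it is judged:
By the outcome, as a careful person would: the job done as asked, in the order asked, and still so for the second after the job is handed in, while the arm keeps its last pose, push and grip.
It also fails if it takes over 72 s, if anything falls off the work surface, if the arm or the gripper's body presses on something with over 40 N, if the wrist force passes 120 N, or if a joint passes its speed limit or range.

### The arm

A 6-joint arm with a two-finger parallel gripper is mounted at the origin on the work surface. World frame = base frame: x ahead of the robot, y to its left, z up, the work surface at z = 0. Lengths are in mm, angles in rad, forces in N, time in s.
With the tool pointing down it reaches from about 350 to 775 mm from the base axis. Payload 7.3 kg.
Tool frame: the origin (TCP) lies midway between the tips of the shut fingers; the grasp point (between the pads) lies 19 mm behind it; z points along the fingers, x is the direction in which the jaws open and shut, and the axes are right-handed (so a half turn about z gives the same grasp; the last joint's range is limited). The gripper opens to 92 mm and grips with 3 to 60 N. Pads are 19 mm wide; open, the fingers measure 130 mm over their backs; the gripper's body (75 mm by 190 mm) begins 47 mm behind the grasp point.
Start: joints at [1.092, 0.342, 1.524, -0, 1.275, -0.146], TCP at [171.499, 496.219, 226.741] pointing down, gripper open.
Joint ranges: [-2.53, 2.53], [-0.77, 2.02], [0.04, 2.7], [-1, 4.14], [0.28, 2.66], [-3.11, 3.11]. Speed limits (rad/s): [2.57, 2.57, 3.14, 3.14, 3.14, 3.14].

### API

Orientations are given as [roll, pitch, yaw] about the fixed x, y, z axes, in that order (R = Rz(yaw) Ry(pitch) Rx(roll)).
In Python, from plant import bot gives the robot as it stands.
- The arm moves only by the shell command python3 -m pendant 'ROWS' [OPENING]. ROWS is JSON, a list of rows, each an object with "linear": the shift along the world's x, y, z in mm, a list of three; "twist": the turn about the world's z in degrees. In form: [{"linear": [x, y, z], "twist": twist}, ...]. A call has 1 to 20 rows; each row is the pose to reach, as a shift and turn from the pose commanded when the call began; what a row does not reach only later rows make up. A row lasts 1/8 s, in which the tool goes at most 62.5 mm and 10.7 degrees, less where a joint would pass 70% of its speed; a pose out of reach is approached as far as the arm can. A call with a gripper value outside its range is refused whole. OPENING is the closure in counts, from 0 (fully open) to 255 (shut), set as the call begins (- or left out, the last holds). The fingers move at their own pace and stop on an object; the grip force is fixed at half the most. Time passes only in rows, so rows that repeat a pose let the fingers close. It gives the time, the measured TCP pose, the force and the opening at its end, in the units of the state.
- bot.get_obs(): the state, without advancing time (a new reading comes with each control period).
- bot.capture(name): name is "scene" or "top" or "wrist"; returns a dict with "frame" (384x512x3 uint8, blue, green, red), "z_map" (384x512 float32, mm along the optical axis (not along the pixel's ray), 0 where there is no reading), "fx", "fy", "cx", "cy" (pixels), "rvec" (rotation vector, rad) and "tvec" (3), from world to camera coordinates, as OpenCV has them. Camera axes: x right, y down, z forward; pixel columns grow to the right and rows downward; lengths in mm; the calibration is good to about 2 mm. The wrist camera is an equidistant fisheye: a pixel r from the principal point sees the ray r / f radians off the axis. A picture is of the moment at which its call begins.
- bot.close_job(): hands the job in, once; it reports no verdict.
The state is a dict: "time": time; "joint_positions": joint angles; "dq": joint speeds; "tau": joint torques, N m; "tool_pos": TCP position; "tcp_rot": TCP orientation; "contact_force": force on the tool from outside, world axes, zero at the start; "moment": the same for the moment, N m; "grip_width": finger opening in mm.
Only numpy, scipy, OpenCV 4.12 (cv2) and the standard library are available. Lean on these libraries where they do the work, as an engineer would, in place of code of your own. Each camera call takes 0.05 s, during which the arm holds its last target. There are 200 camera calls.

## Working session

There is one attempt and no reset: what is moved stays moved. The work goes in short steps, Python scripts to look and compute and a shell command to move; the robot and the scene stay as the last step left them, time stands still between calls to the robot, and variables do not carry over. Pictures are saved under pics/ and viewed, about 8 in all and at most 12, crops included, and the job is handed in when it is done.

```bash
mkdir -p pics; ls; cat > h.py <<'E'
import numpy as np, cv2, pickle
from plant import bot
def snap(n,tag):
    c=bot.capture(n); pickle.dump(c,open(f'pics/{tag}.pkl','wb')); cv2.imwrite(f'pics/{tag}.png',c['frame']); return c
def load(tag): return pickle.load(open(f'pics/{tag}.pkl','rb'))
def cloud(c):
    z=c['z_map']; v,u=np.mgrid[:z.shape[0],:z.shape[1]]
    p=np.stack([(u-c['cx'])/c['fx']*z,(v-c['cy'])/c['fy']*z,z],-1)
    R=cv2.Rodrigues(np.array(c['rvec'],float))[0]
    return (p-np.array(c['tvec']).ravel())@R
E
python3 - <<'E'
from h import *
print(bot.get_obs())
a=snap('scene','s0');b=snap('top','t0')
for c in(a,b):
    R=cv2.Rodrigues(np.array(c['rvec'],float))[0];print(c['fx'],c['cx'],c['cy'],-R.T@np.array(c['tvec']).ravel())
cv2.imwrite('pics/t0b.png',cv2.resize(b['frame'],(800,600),interpolation=cv2.INTER_CUBIC))
cv2.imwrite('pics/s0b.png',cv2.resize(a['frame'],(800,600),interpolation=cv2.INTER_CUBIC))
E
```

```text
pics
{'time': 0.0, 'joint_positions': array([ 1.09199235e+00,  3.42727701e-01,  1.52502951e+00,  5.26972522e-06,
        1.27539759e+00, -1.45956205e-01]), 'dq': array([-0.00101998, -0.00098037, -0.00034735, -0.00084972, -0.00073663,
       -0.00148439]), 'tau': array([-5.28622677e-04, -4.31251752e+01, -2.44213057e+01,  7.18204002e-02,
        5.62207494e-02, -1.15008074e-04]), 'tool_pos': array([171.29976008, 495.83070598, 226.03802156]), 'tcp_rot': array([-3.14136047e+00,  1.54480509e-03,  1.23794720e+00]), 'contact_force': array([-0.11965194,  0.40440531,  0.61738245]), 'moment': array([-0.03763416,  0.01457189,  0.03548767]), 'grip_width': 91.6148145025486}
419.61316593944645 261.28732914820245 188.56194670395197 [1023.66160729 -806.4586974   729.94445708]
356.1478748191465 250.19603803139688 194.45131749245982 [ 505.77917798  -23.82710666 1229.09691929]
```

View pics/t0b.png

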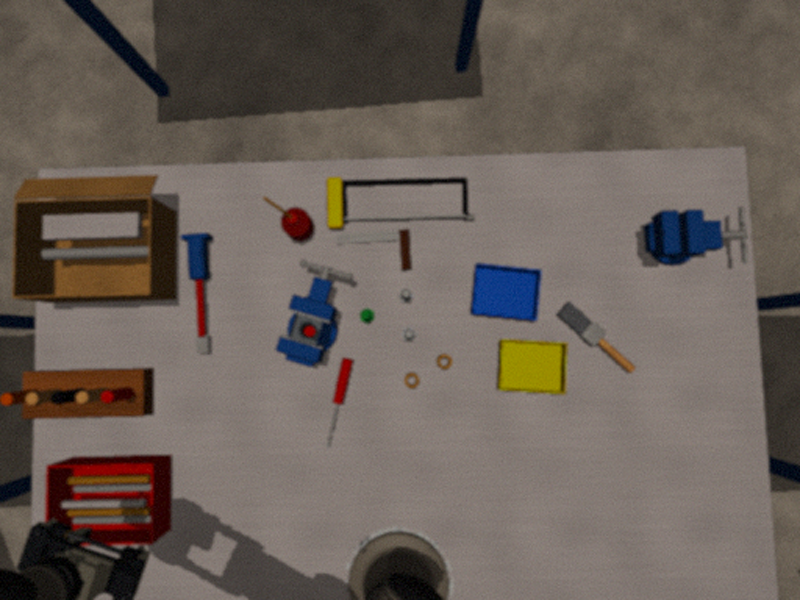

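View pics/s0b.png

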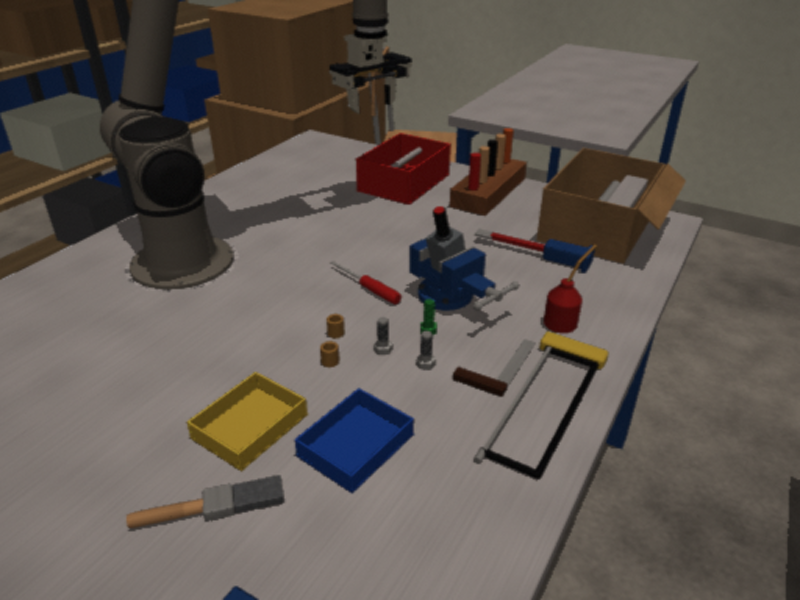

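The top view shows the blue tray at (505,292), yellow tray at (532,367), bolts at (406,295) and (409,335), the green look-alike at (367,316) and bushes at (412,380) and (444,361). The leftmost bush is the one at (412,380). The gauge handle is at (310,331), with the vice screw pointing up and right. The scene view agrees.

```bash
python3 - <<'E'
from h import *
def comps(tag,pts,lo,hi,win=None):
    c=load(tag);P=cloud(c);ok=(c['z_map']>0)&(P[...,2]>lo)&(P[...,2]<hi)&(P[...,0]>250)&(P[...,0]<800)&(abs(P[...,1])<420)
    n,l,s,ce=cv2.connectedComponentsWithStats(ok.astype(np.uint8))
    for i in range(1,n):
        if s[i,4]<8: continue
        q=P[l==i];col=c['frame'][l==i].mean(0).astype(int)
        print(tag,ce[i].round(),s[i,4],'min',q.min(0).round(),'max',q.max(0).round(),'med',np.median(q,0).round(),col)
comps('t0',0,10,300)
for tag in('t0','s0'):
  for lo,hi in((52,75),(24,45),(145,215)): print(lo,hi); comps(tag,0,lo,hi)
# colour check of trays
c=load('t0');P=cloud(c);h=cv2.cvtColor(c['frame'],cv2.COLOR_BGR2HSV)
for n,a,b in(('blue',100,130),('yel',22,34)):
    m=(h[...,0]>=a)&(h[...,0]<=b)&(h[...,1]>150)&(P[...,1]<-80)&(P[...,1]>-400)&(P[...,0]>250)&(P[...,0]<620)
    q=P[m&(P[...,2]>28)][:,:2].astype(np.float32);print(n,cv2.minAreaRect(q))
E
```

```text
t0 [189. 142.] 360 min [743. 165.  13.] max [799. 237. 155.] med [768. 192.  71.] [13 17 78]
t0 [245. 140.] 293 min [ 768. -193.   10.] max [800. 132.  29.] med [787.  32.  18.] [ 59 102 111]
t0 [259. 159.] 159 min [672. -48.  11.] max [759. -26.  22.] med [717. -36.  15.] [27 37 60]
t0 [129. 183.] 506 min [502. 392.  11.] max [761. 420.  46.] med [665. 409.  27.] [52 39 59]
t0 [199. 205.] 1572 min [467.  78.  11.] max [691. 231. 204.] med [555. 155. 105.] [78 53 41]
t0 [326. 185.] 311 min [ 554. -327.   10.] max [ 679. -175.   41.] med [ 622. -263.   33.] [95 50 30]
t0 [260. 189.] 66 min [599. -50.  10.] max [628. -19.  70.] med [612. -36.  40.] [ 94  98 102]
t0 [367. 204.] 231 min [ 508. -420.   10.] max [ 590. -363.   25.] med [ 555. -398.   18.] [66 66 68]
t0 [235. 201.] 63 min [561.  37.  11.] max [589.  64.  70.] med [571.  49.  51.] [39 86 33]
t0 [261. 213.] 61 min [514. -54.  10.] max [545. -24.  72.] med [530. -37.  19.] [101 105 109]
t0 [343. 235.] 299 min [ 393. -375.   10.] max [ 512. -228.   43.] med [ 446. -316.   33.] [ 22  99 112]
t0 [284. 231.] 51 min [ 455. -129.   
[... 4044 characters left out ...]
s0 [272. 224.] 44 min [609. -43.  26.] max [628. -29.  45.] med [621. -38.  36.] [41 42 44]
s0 [157. 265.] 764 min [ 396. -373.   24.] max [ 518. -224.   40.] med [ 460. -305.   32.] [ 31  87 107]
s0 [227. 277.] 783 min [ 554. -326.   24.] max [ 681. -172.   40.] med [ 622. -256.   33.] [77 36 18]
145 215
s0 [283. 142.] 189 min [527. 138. 145.] max [574. 190. 203.] med [548. 150. 172.] [25 26 40]
s0 [376. 161.] 10 min [794. 222. 146.] max [800. 241. 154.] med [798. 231. 147.] [47 64 84]
blue ((581.1290893554688, -244.38665771484375), (137.49227905273438, 46.7681770324707), 78.6123046875)
yel ((454.2037658691406, -299.92852783203125), (138.504150390625, 108.19478607177734), 85.21650695800781)
```

```bash
python3 -m pendant '[{"linear":[0,0,55],"twist":0},{"linear":[444,-531,55],"twist":19},{"linear":[444,-531,55],"twist":19},{"linear":[444,-531,55],"twist":19},{"linear":[444,-531,55],"twist":19},{"linear":[444,-531,55],"twist":19},{"linear":[444,-531,55],"twist":19},{"linear":[444,-531,55],"twist":19},{"linear":[444,-531,55],"twist":19},{"linear":[444,-531,55],"twist":19},{"linear":[444,-531,55],"twist":19},{"linear":[444,-531,55],"twist":19},{"linear":[444,-531,55],"twist":19},{"linear":[444,-531,-30],"twist":19},{"linear":[444,-531,-30],"twist":19},{"linear":[444,-531,-30],"twist":19}]' 100
cat >> h.py <<'E'
def wcloud(c):
    z=c['z_map'];v,u=np.mgrid[:z.shape[0],:z.shape[1]]
    x=(u-c['cx'])/c['fx'];y=(v-c['cy'])/c['fy'];r=np.hypot(x,y)+1e-9;t=np.tan(np.minimum(r,1.5))/r
    p=np.stack([x*t*z,y*t*z,z],-1);R=cv2.Rodrigues(np.array(c['rvec'],float))[0]
    return (p-np.array(c['tvec']).ravel())@R
def near(P,zm,xy,rad,lo,hi):
    q=P[(zm>0)&(np.hypot(P[...,0]-xy[0],P[...,1]-xy[1])<rad)&(P[...,2]>lo)&(P[...,2]<hi)]
    if len(q)<5: return len(q)
    c,r=cv2.minEnclosingCircle(q[:,:2].astype(np.float32));return len(q),np.round(c,1),round(r,1),q[:,2].max().round(1),((q[:,:2].min(0)+q[:,:2].max(0))/2).round(1)
E
python3 - <<'E'
from h import *
c=snap('wrist','w1');P=wcloud(c);print(bot.get_obs()['tool_pos'],bot.get_obs()['tcp_rot'],bot.get_obs()['grip_width'])
for xy in((615,-35),(531,-38)):
    print(near(P,c['z_map'],xy,30,55,80),near(P,c['z_map'],xy,30,5,16))
E
```

```text
time: 2.1
tool_pos: [614.0, -33.9, 194.7]
tcp_rot: [-3.137, -0.001, 1.57]
contact_force: [-0.2, 0.1, 0.1]
grip_width: 56.0
[615.12997913 -34.08172576 196.72737176] [-3.14044158e+00 -4.76490104e-04  1.57026873e+00] 55.844068594265785
(324, array([614.4, -33. ]), 10.1, np.float64(69.4), array([614.3, -32.5])) (267, array([613.6, -32.7]), 16.7, np.float64(15.8), array([611.7, -32.7]))
(346, array([530.3, -36.9]), 10.3, np.float64(68.5), array([530., -37.])) (255, array([530.5, -36.7]), 17.4, np.float64(15.7), array([530.6, -36.3]))
```

View pics/w1.png

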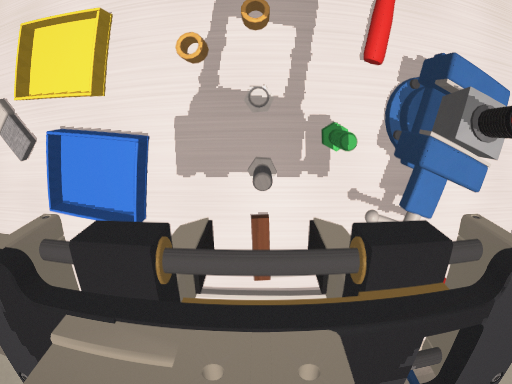

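The wrist view shows bolt_a at (262,170) and bolt_b at (258,97), both upright and between the open fingers' plane. The fit gives (614.4, -33) and (530.3, -37).

```bash
python3 -m pendant '[{"linear":[-1,1,-50],"twist":0},{"linear":[-1,1,-100],"twist":0},{"linear":[-1,1,-140],"twist":0},{"linear":[-1,1,-160],"twist":0},{"linear":[-1,1,-168],"twist":0},{"linear":[-1,1,-168],"twist":0}]'
python3 -m pendant '[{"linear":[0,0,0],"twist":0},{"linear":[0,0,0],"twist":0},{"linear":[0,0,0],"twist":0},{"linear":[0,0,0],"twist":0},{"linear":[0,0,0],"twist":0},{"linear":[0,0,20],"twist":0},{"linear":[0,0,60],"twist":0},{"linear":[0,0,90],"twist":0},{"linear":[0,0,90],"twist":0}]' 255
```

```text
time: 2.9
tool_pos: [615.4, -33.7, 29.9]
tcp_rot: [3.14, 0.0, 1.57]
contact_force: [0.7, -0.4, 0.8]
grip_width: 56.0
time: 4.03
tool_pos: [615.8, -34.0, 120.9]
tcp_rot: [3.137, 0.001, 1.57]
contact_force: [0.5, -0.7, -2.4]
grip_width: 18.5
```

```bash
python3 -m pendant '[{"linear":[5,-30,0],"twist":0},{"linear":[13,-85,0],"twist":0},{"linear":[21,-140,0],"twist":0},{"linear":[27,-190,0],"twist":0},{"linear":[30,-217,0],"twist":0},{"linear":[30,-217,-20],"twist":0},{"linear":[30,-217,-50],"twist":0},{"linear":[30,-217,-75],"twist":0},{"linear":[30,-217,-84],"twist":0},{"linear":[30,-217,-85],"twist":0},{"linear":[30,-217,-85],"twist":0}]'
python3 -m pendant '[{"linear":[0,0,0],"twist":0},{"linear":[0,0,0],"twist":0},{"linear":[0,0,0],"twist":0},{"linear":[0,0,20],"twist":0},{"linear":[0,0,60],"twist":0},{"linear":[0,0,110],"twist":0},{"linear":[-55,107,110],"twist":0},{"linear":[-115,214,110],"twist":0},{"linear":[-115,214,110],"twist":0},{"linear":[-115,214,110],"twist":0},{"linear":[-115,214,110],"twist":0}]' 110
```

```text
time: 5.4
tool_pos: [644.3, -250.7, 33.1]
tcp_rot: [-3.141, -0.0, 1.57]
contact_force: [0.2, -0.3, -1.7]
grip_width: 18.2
time: 6.78
tool_pos: [528.2, -33.8, 145.6]
tcp_rot: [3.141, -0.0, 1.574]
contact_force: [0.8, -0.4, 0.3]
grip_width: 52.1
```

```bash
python3 -m pendant '[{"linear":[1,0,-45],"twist":0},{"linear":[1,0,-85],"twist":0},{"linear":[1,0,-107],"twist":0},{"linear":[1,0,-115],"twist":0},{"linear":[1,0,-115],"twist":0}]'
python3 -m pendant '[{"linear":[0,0,0],"twist":0},{"linear":[0,0,0],"twist":0},{"linear":[0,0,0],"twist":0},{"linear":[0,0,0],"twist":0},{"linear":[0,0,0],"twist":0},{"linear":[0,0,20],"twist":0},{"linear":[0,0,60],"twist":0},{"linear":[0,0,90],"twist":0},{"linear":[0,0,90],"twist":0}]' 255
python3 - <<'E'
from h import *
c=snap('wrist','w2');P=wcloud(c);c2=snap('top','t2')
print(near(P,c['z_map'],(645,-251),30,55,85),near(P,c['z_map'],(432,-42),30,25,45),near(P,c['z_map'],(470,-113),30,25,45))
cv2.imwrite('pics/w2c.png',np.hstack([c['frame'],cv2.resize(c2['frame'][130:280,150:400],(640,384))])[:, :800])
E
```

```text
time: 7.4
tool_pos: [531.3, -37.4, 29.3]
tcp_rot: [3.141, 0.0, 1.569]
contact_force: [-0.3, 0.9, 0.2]
grip_width: 52.0
time: 8.52
tool_pos: [531.7, -37.0, 120.5]
tcp_rot: [3.137, 0.001, 1.57]
contact_force: [0.7, 0.7, -2.5]
grip_width: 18.4
0 (746, array([430.7, -40.5]), 16.2, np.float64(37.0), array([430.6, -40.8])) (748, array([ 469.4, -111.4]), 16.0, np.float64(36.8), array([ 469.1, -111.3]))
```

View pics/w2.png

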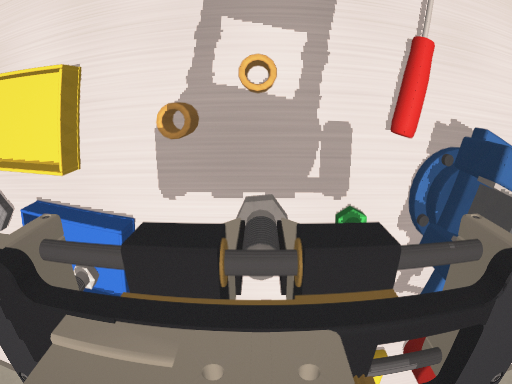

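The wrist view shows bolt_b held between the pads at (262,230). A hex head appears in the blue tray at (85,275), so bolt_a has probably tipped over inside it. I'll check this from the top view.

```bash
python3 - <<'E'
from h import *
c2=load('t2')
cv2.imwrite('pics/t2c.png',cv2.resize(c2['frame'][140:280,180:400],(792,504),interpolation=cv2.INTER_CUBIC))
P=cloud(c2);h=cv2.cvtColor(c2['frame'],cv2.COLOR_BGR2HSV)
m=(P[...,0]>565)&(P[...,0]<668)&(P[...,1]<-190)&(P[...,1]>-315)&(h[...,1]<100)
print(m.sum(),np.c_[P[m].min(0),np.median(P[m],0),P[m].max(0)].round())
E
```

```text
87 [[ 565.  642.  666.]
 [-312. -248. -193.]
 [  -2.   34.   76.]]
```

View pics/t2c.png

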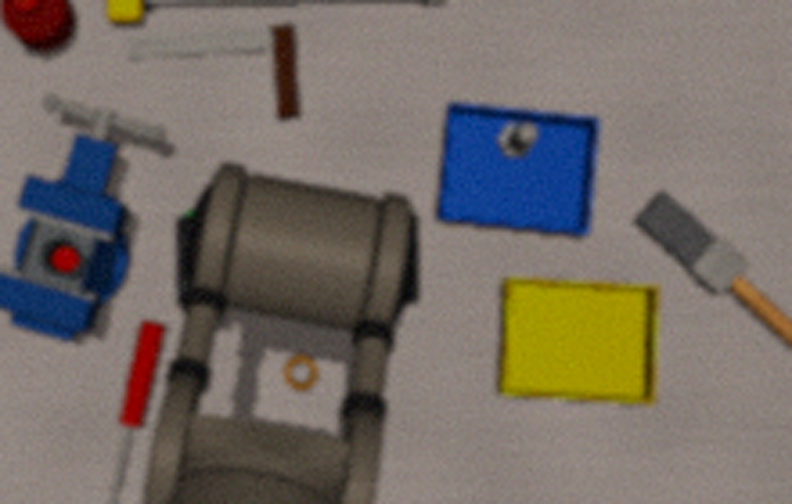

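Bolt_a is standing upright in the blue tray at (517,138). Bolt_b goes in next.

```bash
python3 -m pendant '[{"linear":[8,-30,0],"twist":0},{"linear":[22,-83,0],"twist":0},{"linear":[36,-135,0],"twist":0},{"linear":[50,-187,0],"twist":0},{"linear":[58,-214,0],"twist":0},{"linear":[58,-214,-20],"twist":0},{"linear":[58,-214,-50],"twist":0},{"linear":[58,-214,-75],"twist":0},{"linear":[58,-214,-84],"twist":0},{"linear":[58,-214,-85],"twist":0},{"linear":[58,-214,-85],"twist":0}]'
python3 -m pendant '[{"linear":[0,0,0],"twist":0},{"linear":[0,0,0],"twist":0},{"linear":[0,0,0],"twist":0},{"linear":[0,0,20],"twist":0},{"linear":[0,0,60],"twist":0},{"linear":[0,0,100],"twist":0},{"linear":[-38,50,100],"twist":0},{"linear":[-77,100,100],"twist":0},{"linear":[-115,150,100],"twist":0},{"linear":[-158,210,90],"twist":0},{"linear":[-158,210,60],"twist":0},{"linear":[-158,210,60],"twist":0}]' 100
python3 - <<'E'
from h import *
c=snap('wrist','w3');P=wcloud(c);o=bot.get_obs();print(o['tool_pos'],o['grip_width'])
print(near(P,c['z_map'],(431,-41),25,25,45))
E
```

```text
time: 10.0
tool_pos: [588.3, -250.6, 33.2]
tcp_rot: [-3.141, -0.0, 1.57]
contact_force: [-0.2, -0.3, -1.4]
grip_width: 18.0
time: 11.5
tool_pos: [428.9, -39.8, 93.0]
tcp_rot: [-3.138, -0.001, 1.571]
contact_force: [-0.4, -0.5, 1.2]
grip_width: 55.7
[430.62295539 -40.76170559  93.98335612] 55.72322835469139
(932, array([430.1, -40.4]), 15.8, np.float64(36.9), array([430.1, -40.4]))
```

```bash
python3 -m pendant '[{"linear":[0,0,-40],"twist":0},{"linear":[0,0,-70],"twist":0},{"linear":[0,0,-83],"twist":0},{"linear":[0,0,-87],"twist":0},{"linear":[0,0,-87],"twist":0}]'
python3 -m pendant '[{"linear":[0,0,0],"twist":0},{"linear":[0,0,0],"twist":0},{"linear":[0,0,0],"twist":0},{"linear":[0,0,0],"twist":0},{"linear":[0,0,20],"twist":0},{"linear":[0,0,60],"twist":0},{"linear":[0,0,90],"twist":0},{"linear":[3,-30,90],"twist":0},{"linear":[8,-85,90],"twist":0},{"linear":[12,-140,90],"twist":0},{"linear":[17,-195,90],"twist":0},{"linear":[21,-240,90],"twist":0},{"linear":[23,-261,90],"twist":0},{"linear":[23,-261,90],"twist":0}]' 255
```

```text
time: 12.18
tool_pos: [431.3, -41.2, 7.4]
tcp_rot: [3.14, 0.0, 1.569]
contact_force: [-0.1, 0.4, -0.9]
grip_width: 55.8
time: 13.92
tool_pos: [453.2, -302.2, 96.2]
tcp_rot: [-3.141, -0.001, 1.568]
contact_force: [-0.2, 0.0, -0.6]
grip_width: 31.6
```

```bash
python3 -m pendant '[{"linear":[0,0,-20],"twist":0},{"linear":[0,0,-50],"twist":0},{"linear":[0,0,-75],"twist":0},{"linear":[0,0,-84],"twist":0},{"linear":[0,0,-85],"twist":0},{"linear":[0,0,-85],"twist":0}]'
python3 -m pendant '[{"linear":[0,0,0],"twist":0},{"linear":[0,0,0],"twist":0},{"linear":[0,0,0],"twist":0},{"linear":[0,0,20],"twist":0},{"linear":[0,0,60],"twist":0},{"linear":[0,0,120],"twist":0},{"linear":[0,0,180],"twist":0},{"linear":[10,60,240],"twist":-10},{"linear":[15,120,280],"twist":-20},{"linear":[25,180,285],"twist":-30},{"linear":[35,240,285],"twist":-40},{"linear":[40,300,285],"twist":-50},{"linear":[45,360,285],"twist":-60},{"linear":[47,411,285],"twist":-70},{"linear":[47,411,285],"twist":-80},{"linear":[47,411,285],"twist":-90},{"linear":[47,411,285],"twist":-100},{"linear":[47,411,285],"twist":-105},{"linear":[47,411,285],"twist":-105}]' 110
python3 - <<'E'
from h import *
o=bot.get_obs();print(o['tool_pos'],o['tcp_rot'],o['joint_positions'])
c=snap('wrist','w4');P=wcloud(c);b=snap('top','t4')
f=cv2.resize(b['frame'][130:270,180:400],(512,326));cv2.imwrite('pics/w4c.png',np.vstack([c['frame'][:270],f]))
Pt=cloud(b)
print('bolts',near(Pt,b['z_map'],(589,-251),18,50,90),near(Pt,b['z_map'],(644,-251),18,50,90),'bush',near(Pt,b['z_map'],(453,-302),25,20,60))
E
```

```text
time: 14.68
tool_pos: [454.0, -301.7, 12.5]
tcp_rot: [3.141, 0.001, 1.57]
contact_force: [-0.2, 0.1, -1.2]
grip_width: 31.8
time: 17.05
tool_pos: [500.4, 109.2, 296.8]
tcp_rot: [3.142, -0.0, -0.262]
contact_force: [0.3, 0.4, 0.1]
grip_width: 52.3
[500.36637023 109.23315241 296.78179852] [ 3.14155087e+00 -4.58707225e-05 -2.61974175e-01] [ 6.52346610e-02  2.72247643e-01  1.42929551e+00 -5.47736492e-05
  1.44001949e+00  3.27215979e-01]
bolts (36, array([ 586.6, -253. ]), 9.8, np.float64(75.0), array([ 586.6, -251.9])) (36, array([ 642.6, -252.6]), 10.0, np.float64(73.4), array([ 642.8, -252.8])) bush (61, array([ 453.2, -303.4]), 15.6, np.float64(42.2), array([ 452.6, -302.3]))
```

View pics/w4c.png

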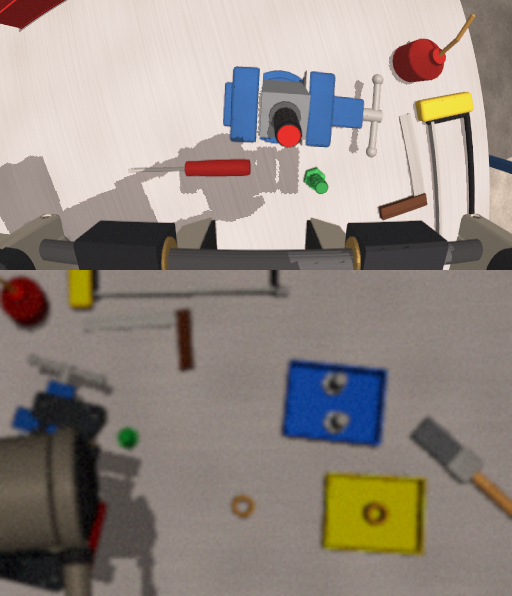

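The lower panel shows both bolts upright in the blue tray and the bush in the yellow tray. The upper panel shows the gauge's red cap at (289,135), leaning in the grey block.

```bash
python3 - <<'E'
from h import *
from scipy.optimize import least_squares
def ana(tag,P):
    c=load(tag);h=cv2.cvtColor(c['frame'],cv2.COLOR_BGR2HSV);f=c['frame'].astype(int)
    near_=(c['z_map']>0)&(np.hypot(P[...,0]-548,P[...,1]-160)<75)
    red=near_&(f[...,2]>1.8*f[...,1])&(f[...,2]>60)&(P[...,2]>185)
    q=P[red];top=(q.min(0)+q.max(0))/2;print(tag,'cap',red.sum(),top.round(1),q.mean(0).round(1),q.min(0).round(),q.max(0).round())
    sat=h[...,1]
    g=near_&(sat<60)&(f.max(-1)>70)&(P[...,2]>125)&(P[...,2]<158)
    n=None
    if g.sum()>30:
        q=P[g];m=np.median(q,0);
        for _ in range(5):
            A=np.c_[q[:,:2],np.ones(len(q))];s=np.linalg.lstsq(A,q[:,2],rcond=None)[0];e=abs(A@s-q[:,2]);q=q[e<3*np.median(e)+.3]
        n=np.array([-s[0],-s[1],1]);n/=np.linalg.norm(n);print(' face',len(q),'n',n.round(3),'tilt',np.degrees(np.arccos(n[2])).round(1),'az',np.degrees(np.arctan2(n[1],n[0])).round(1), 'rect',cv2.minAreaRect(q[:,:2].astype(np.float32)),q.mean(0).round(1))
    # jaws: blue z ~ 107
    b=near_&(h[...,0]>100)&(h[...,0]<125)&(sat>120)&(P[...,2]>98)&(P[...,2]<116)
    nn,l,s_,_=cv2.connectedComponentsWithStats(b.astype(np.uint8))
    for i in range(1,nn):
        if s_[i,4]>40: print(' jaw',s_[i,4],cv2.minAreaRect(P[l==i][:,:2].astype(np.float32)))
    # handle cylinder fit: dark points
    d=near_&(f.max(-1)<60)&(sat<110)&(P[...,2]>155)&(P[...,2]<195)&(np.hypot(P[...,0]-top[0],P[...,1]-top[1])<40)
    q=P[d];print(' dark',len(q))
    if len(q)>40:
        def res(x):
            a=np.array([x[2],x[3],1]);a/=np.linalg.norm(a);o=np.array([x[0],x[1],174]);w=q-o;return np.linalg.norm(w-np.outer(w@a,a),axis=1)-12
        x=least_squares(res,[545,157,-.05,-.25],loss='soft_l1').x;print(' cyl at z174',x[:2].round(1),'tilt',np.degrees(np.arctan(np.hypot(*x[2:]))).round(1),'az',np.degrees(np.arctan2(x[3],x[2])).round(1),'rms',np.std(res(x)).round(2))
for t,fn in(('w4',wcloud),('w1',wcloud),('s0',cloud),('t0',cloud)): ana(t,fn(load(t)))
E
```

```text
w4 cap 425 [537.1 148.9 199. ] [536.9 149.  199.1] [527. 139. 195.] [548. 159. 203.]
 face 1120 n [-0.08  -0.242  0.967] tilt 14.8 az -108.3 rect ((541.8373413085938, 163.81138610839844), (49.004180908203125, 50.1690673828125), 72.38507080078125) [541.6 169.7 142. ]
 jaw 1782 ((502.0781555175781, 187.5782012939453), (86.71737670898438, 30.801116943359375), 71.96590423583984)
 jaw 1728 ((588.213623046875, 159.3956298828125), (87.92938232421875, 30.85602378845215), 72.10289764404297)
 dark 312
 cyl at z174 [539.  155.1] tilt 15.7 az -109.9 rms 0.3
w1 cap 6 [536.5 139.6 195.6] [536.5 139.5 195.7] [535. 139. 195.] [538. 141. 196.]
 face 1331 n [-0.081 -0.243  0.967] tilt 14.8 az -108.4 rect ((541.3912963867188, 163.68438720703125), (49.88312911987305, 50.65888214111328), 72.15483093261719) [543.1 156.2 138.2]
 jaw 1388 ((501.5642395019531, 186.2786102294922), (88.71564483642578, 28.581497192382812), 72.71627807617188)
 jaw 2125 ((587.2945556640625, 158.9404296875), (90.28885650634766, 30.974699020385742), 72.34422302246094)
 dark 743
 cyl at z174 [538.5 155.1] tilt 14.7 az -108.7 rms 0.5
[... 343 characters left out ...]
87860107422), 74.29830169677734)
 jaw 223 ((592.2134399414062, 157.75636291503906), (89.76548767089844, 32.70073699951172), 71.43195343017578)
 dark 95
 cyl at z174 [541.6 157. ] tilt 15.1 az -106.4 rms 1.52
t0 cap 50 [536.7 149.2 197.9] [536.5 148.2 197.6] [526. 138. 192.] [547. 160. 204.]
 face 118 n [-0.073 -0.24   0.968] tilt 14.5 az -107.0 rect ((541.70556640625, 163.20150756835938), (46.183509826660156, 50.400814056396484), 71.1177749633789) [544.2 166.3 140.9]
 jaw 244 ((587.7636108398438, 156.33274841308594), (88.02498626708984, 28.65306282043457), 71.80496978759766)
 jaw 244 ((501.3545227050781, 184.74899291992188), (87.74170684814453, 29.863571166992188), 69.93101501464844)
 dark 5
```

```bash
python3 -m pendant '[{"linear":[20,23,0],"twist":-2},{"linear":[38,45,0],"twist":-3},{"linear":[38,45,-40],"twist":-3},{"linear":[38,45,-80],"twist":-3},{"linear":[38,45,-110],"twist":-3},{"linear":[38,45,-130],"twist":-3},{"linear":[38,45,-138],"twist":-3},{"linear":[38,45,-139],"twist":-3},{"linear":[38,45,-139],"twist":-3}]'
python3 - <<'E'
from h import *
o=bot.get_obs();print(o['tool_pos'],o['tcp_rot'],o['contact_force'],o['moment'])
E
python3 -m pendant '[{"linear":[0,0,0],"twist":0},{"linear":[0,0,0],"twist":0},{"linear":[0,0,0],"twist":0},{"linear":[0,0,0],"twist":0},{"linear":[0,0,0],"twist":0},{"linear":[0,0,0],"twist":0}]' 255
python3 - <<'E'
from h import *
o=bot.get_obs();print(o['tool_pos'],o['tcp_rot'],o['contact_force'],o['moment'])
E
```

```text
time: 18.27
tool_pos: [539.0, 154.3, 158.7]
tcp_rot: [-3.141, -0.002, -0.315]
contact_force: [-0.0, -0.3, 1.2]
grip_width: 52.1
[539.02872598 154.25485784 158.65972121] [-3.14090038e+00 -1.55276699e-03 -3.15063168e-01] [-0.04501082 -0.32407801  1.16336199] [-0.1093483   0.10111959 -0.04253268]
time: 19.02
tool_pos: [538.4, 154.2, 157.9]
tcp_rot: [3.142, -0.0, -0.315]
contact_force: [-1.6, -0.9, 2.3]
grip_width: 23.6
[538.41353935 154.22069531 157.86095575] [ 3.14151712e+00 -1.21921352e-05 -3.15284071e-01] [-1.59717622 -0.86374637  2.29991698] [-0.15442957  0.30231248 -0.03749405]
```

```bash
python3 -m pendant '[{"linear":[-0.2,-0.6,2.4],"twist":0},{"linear":[-0.4,-1.2,4.8],"twist":0},{"linear":[-0.6,-1.9,7.2],"twist":0},{"linear":[-0.8,-2.5,9.7],"twist":0},{"linear":[-0.8,-2.5,9.7],"twist":0}]'
```

```text
time: 19.65
tool_pos: [537.6, 151.7, 167.6]
tcp_rot: [-3.142, -0.0, -0.315]
contact_force: [0.3, 0.6, -2.3]
grip_width: 23.6
```

Forces stay small, about the gauge's weight. I'll draw the remaining 30 mm.

```bash
python3 -m pendant '[{"linear":[-0.2,-0.6,2.4],"twist":0},{"linear":[-0.4,-1.2,4.8],"twist":0},{"linear":[-0.6,-1.9,7.2],"twist":0},{"linear":[-0.8,-2.5,9.7],"twist":0},{"linear":[-1.0,-3.1,12.1],"twist":0},{"linear":[-1.2,-3.7,14.5],"twist":0},{"linear":[-1.4,-4.3,16.9],"twist":0},{"linear":[-1.6,-4.9,19.3],"twist":0},{"linear":[-1.8,-5.5,21.7],"twist":0},{"linear":[-2.0,-6.2,24.1],"twist":0},{"linear":[-2.2,-6.8,26.6],"twist":0},{"linear":[-2.4,-7.4,29.0],"twist":0},{"linear":[-2.4,-7.4,29.0],"twist":0},{"linear":[-2.4,-7.4,29.0],"twist":0},{"linear":[-2.4,-7.4,29.0],"twist":0}]'
python3 - <<'E'
from h import *
o=bot.get_obs();print(o['tool_pos'],o['contact_force'],o['moment'],o['dq'].round(3))
a=snap('scene','s5');w=snap('wrist','w5');t=snap('top','t5');Pt=cloud(t)
print('bolts',near(Pt,t['z_map'],(589,-251),18,50,90),near(Pt,t['z_map'],(644,-251),18,50,90),'bush',near(Pt,t['z_map'],(453,-302),25,20,60))
z=cv2.resize(a['frame'][90:220,220:350],(400,400),interpolation=cv2.INTER_CUBIC)
z2=cv2.resize(w['frame'][100:300,160:360],(400,400),interpolation=cv2.INTER_CUBIC)
cv2.imwrite('pics/f5.png',np.hstack([z,z2]))
E
```

```text
time: 21.52
tool_pos: [535.3, 144.3, 196.4]
tcp_rot: [3.142, -0.0, -0.315]
contact_force: [-0.4, -0.4, -3.1]
grip_width: 23.5
[535.30192381 144.32721542 196.40375105] [-0.37278966 -0.35389876 -3.073466  ] [-0.10284227  0.20311978  0.08187685] [ 0.001  0.    -0.001 -0.003  0.001 -0.001]
bolts (37, array([ 586.4, -252.5]), 9.9, np.float64(72.8), array([ 586.5, -251.5])) (36, array([ 642.7, -252.6]), 9.8, np.float64(73.5), array([ 642.6, -252.7])) bush (62, array([ 453.5, -304.1]), 15.9, np.float64(42.3), array([ 452.7, -302.7]))
```

View pics/f5.png

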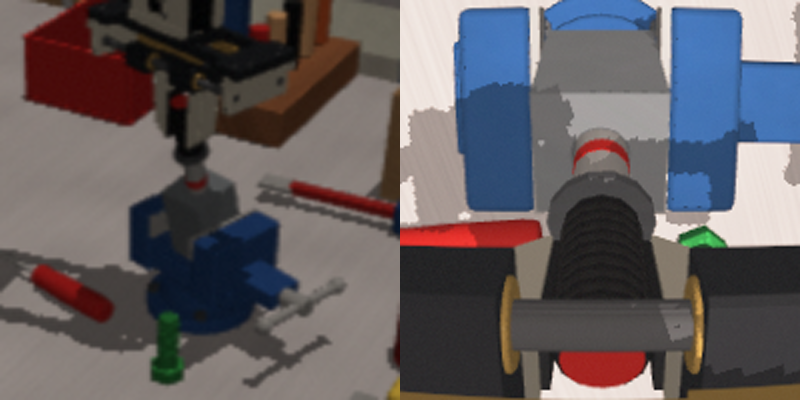

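The red band shows in full above the bore mouth at (602,150), with a strip of plain steel below it and the shank still in the bore. The forces are down to about 3 N of weight, so I'm handing in.

```bash
python3 -c "
from plant import bot
print(bot.close_job())"
```

```text
the job is handed in; nothing more can be done
None
```

The job is done and handed in at about 22 s of the 72 s allowed. Both steel bolts stand in the blue tray and the leftmost brass bush is in the yellow tray. I then drew the plug gauge 40 mm straight out along its bore, which leans 15° with the vice turned about -18°. It is still gripped there.

- **Gauge:** the tool travelled 39.9 mm along the bore, and the grip width stayed at 23.5 mm with no sign of slipping. The last pictures show the whole red band clear of the block with plain steel below it, and the end still in the bore.
- **Forces:** at the end the wrist force was about 3 N, roughly the gauge's weight, with under 0.6 N sideways.
- **Sorted parts:** the final top-camera depth check found both bolts and the bush still upright where they were placed.
- **Other things:** I did not touch the green bolt, the second bush or the tools, but made no separate measurement of them at the end.

No check failed. The cameras read about 2–8 mm high, which did not affect the job. The camera measurements of the vice's lean and turn agreed to within about 2°.

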